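# Knock a stuck eyelet die out of its leaning holder

## Task

The brass eyelet die is stuck in its leaning holder: take the flat-bladed drift from its wooden block, put the blade through the slot in the back of the holder and push the die out so that it drops into the tray below. Then put the drift back in its block, fully home, and leave the spray can, the thread cone and the hoop where they are.

Things in the scene. Friction and masses are not known exactly. Their poses are not given: they have to be found in the camera images.
- fixture: Fixed, level knock-out fixture. Origin on the bench under the holder; z up, x the horizontal way in which the die falls out. Open catch tray on the bench: x -65 to +125 mm, 110 mm wide, walls 35 mm high, 5 mm thick. Two grey cheeks (y +-50 mm, 10 mm thick, x -55 to +30 mm, 112 mm high) carry the holder; a ramp under it lets the die slide to +x.
- holder: Die holder fixed on the fixture, 74 (x) by 90 (y) by 52 mm thick (z -40 to +12), leaning. Origin 115 mm above the fixture's, on the pocket's axis. z is that axis: it points out of the back face, up and towards the fixture's -x, 35 degrees from vertical; push along -z. y is the fixture's y (level), x runs up the face. Round pocket, 33 mm across, from z 0 to the open underside at z -40 mm.
- slot (a point): Centre of the access slot's mouth in the holder's dark steel back face (holder z +12 mm), axes as the holder's. The slot goes through the 12 mm back plate into the pocket; it is 20 mm along x by 10 mm along y. Low screw heads (3 mm) stand near the corners of the back face.
- seat (a point): Point inside the pocket where the centre of the stuck die lies (holder z -13 mm). Axes as the holder's.
- die: Loose brass eyelet die, cylinder 32 mm across, 26 mm long, about 0.13 kg. Origin: its centre; z: its axis. It starts in the pocket against the back plate (back face at holder z 0), held by two sprung balls under its lower rim. It takes about 10 to 15 N along the axis to start it and must be pushed about 30 mm before it comes free and drops.
- drift: Loose drift, 137 mm long, about 0.12 kg. Origin: centre of the blade's tip; z runs from the tip to the handle's top. Flat steel blade 16 mm wide (x) by 6 mm thick (y), z 0 to 76 mm; square light wood handle 24 by 24 mm, z 75 to 137 mm, steel band at its foot. It starts upright in the stand, blade down, tip 10 mm above the bench, handle's foot resting on the stand.
- stand: Fixed dark wooden block for the drift, 74 by 74 mm, 85 mm high. Origin: centre of its underside; z up. A slot goes down through its middle, 22 mm along its x by 12 mm along its y.
- stand_mouth (a point): Centre of the stand's slot at its top face, 85 mm above the bench. Axes as the stand's.
- spray_can: Bystander: white spray can, 60 mm across, 170 mm high; origin at the centre of its underside.
- thread_cone: Bystander: white thread cone, 58 mm across at the foot, 108 mm high; origin at the centre of its underside.
- hoop: Bystander: green plastic hoop lying flat, 150 mm across, 12 mm high; origin at the centre of its underside.
Mind the look-alikes: they are no part of the job. There is more than one size of the drift; the job needs the smallest.

How it is judged:
By the outcome, as a careful person would: the job done as asked, in the order asked, and still so for the second after the job is handed in, with the robot touching nothing.
It also fails if it takes over 58 s, if anything falls off the work surface, if the arm or the gripper's body presses on something with over 40 N, if the wrist force passes 120 N, or if a joint passes its speed limit or range.

## Robot

A 6-joint arm with a two-finger parallel gripper is mounted at the origin on the work surface. World frame = base frame: x ahead of the robot, y to its left, z up, the work surface at z = 0. Lengths are in mm, angles in degrees, forces in N, time in s.
With the tool pointing down it reaches from about 350 to 850 mm from the base axis. Payload 8.1 kg.
Tool frame: the origin (TCP) lies at the very end of the fingers, on their centre line; the grasp point (between the pads) lies 19 mm behind it (tcp_to_grasp is the distance from the TCP to the grasp point, in mm); z points along the fingers, x is the direction in which the jaws open and shut, and the axes are right-handed (so a half turn about z gives the same grasp; the last joint's range is limited). The gripper opens to 85 mm and grips with 20 to 120 N. Pads are 22 mm wide; open, the fingers measure 114 mm over their backs; the gripper's body (76 mm by 85 mm) begins 54 mm behind the grasp point. The pads swing forward as they close: fully open they stand 13 mm farther back than shut.
Start: joints at [-71.585, 7.471, 85.268, -0, 87.261, -4.893], TCP at [237.423, -551.031, 231.292] pointing down, gripper open.
Joint ranges: [-169.43, 169.43], [-51.17, 129.36], [1.28, 143.12], [-76.62, 256.62], [0, 156.53], [-152.29, 152.29]. Speed limits (degrees/s): [136.94, 136.94, 159.86, 180, 180, 180].

## Interface

Orientations are given as [roll, pitch, yaw] about the fixed x, y, z axes, in that order (R = Rz(yaw) Ry(pitch) Rx(roll)).
In Python, from bench import * gives the robot as it stands. The module is installed in compiled form; this text tells all that it offers.
- The arm moves only by the tool apply_moves, never from a script. Its argument "targets" is text: rows parted by semicolons, each of 7 numbers parted by spaces: the turn, a rotation vector about the tool's x, y, z in rad, then the shift along the tool's x, y, z in cm, then the finger opening in cm, from 0 to 8.54. A call has exactly 5 rows; each row is the pose to reach, as a shift and turn from the pose commanded when the call began, along the tool's axes at that moment; what a row does not reach only later rows make up. A row lasts 1/10 s, in which the tool goes at most 50 mm and 8.59 degrees, less where a joint would pass 70% of its speed; a pose out of reach is approached as far as the arm can. A call with a gripper value outside its range is refused whole. The fingers move at their own pace and stop on an object; "force" is the grip in N (left out, the last holds). Time passes only in rows, so rows that repeat a pose let the fingers close, or fill a call up. It gives the time, the measured TCP pose, the force and the opening at its end, in the units of the state.
- sense(): the state, without advancing time (a new reading comes with each control period).
- snapshot(name): name is "scene" or "top"; returns the picture (420x560x3 uint8, red, green, blue); there is no depth.
- camera_model(name): a dict with "fx", "fy", "cx", "cy" (pixels), "position" and "attitude" of the camera in the world. Camera axes: x right, y up, looking along -z (the intrinsics and any distortion apply to the point x, -y, -z); pixel columns grow to the right and rows downward; lengths in mm; the calibration is good to about 2 mm. A picture is of the moment at which its call begins. camera_model takes no time and is no camera call.
- hand_in(): hands the job in, once; it reports no verdict.
Trained networks look in the newest picture that a camera, given by its name, has taken for a name from the list of things; names that differ only in an ending like _2 or _b are one class to them, and where a whole thing is asked for, a point or a joint stands for the part that bears it (a point fixed in the world has none). Each returns a list of dicts, best first, with "confidence" (0 to 1); they miss things now and then, are a little off and sometimes report something else, mostly with a low value. They report only what shows in the picture. A call takes as long as a camera call. They do not tell look-alikes from the thing itself.
- recognise(camera, query): "at" ([row, column] in pixels, amid what is visible of it).
- place_of(camera, query): "at" ([row, column] in pixels: a listed point, or the origin of a listed thing).
The state is a dict: "time": time; "joint_pos": joint angles; "qd": joint speeds; "joint_efforts": joint torques, N m; "tool_pos": TCP position; "tcp_rot": TCP orientation; "ft_force": force on the tool from outside, world axes, zero at the start; "wrist_torque": the same for the moment, N m; "finger_gap": finger opening in mm.
Only numpy, scipy, OpenCV 4.12 (cv2) and the standard library are available. Lean on these libraries where they do the work, as an engineer would, in place of code of your own. Each camera call takes 0.05 s, during which the arm holds its last target. There are 200 camera calls.

## Working session

There is one attempt and no reset: what is moved stays moved. The work goes in short steps, Python scripts to look and compute and a tool call to move; the robot and the scene stay as the last step left them, time stands still between calls to the robot, and variables do not carry over. Pictures are saved under pics/ and viewed, about 8 in all and at most 12, crops included, and the job is handed in when it is done.

Besides the shell and the picture viewer there is one more tool, called after "Request:" in YAML: its name, and indented under it one key for each argument. apply_moves: Moves the arm, as the interface text tells. Its arguments: {"type":"object","properties":{"targets":{"type":"string"},"force":{"type":"number"}},"required":["targets"]}

```bash
mkdir -p pics; python3 - <<'E'
from bench import *
import cv2,numpy as np
for n in("scene","top"):
    im=snapshot(n); cv2.imwrite(f"pics/{n}0.png",im[:,:,::-1]); print(n,camera_model(n))
    for q in("drift","stand_mouth","slot","stand","fixture","die"):
        print(q,[(np.round(d["at"]).tolist(),round(d["confidence"],2)) for d in place_of(n,q)])
print(sense())
a=[cv2.imread(f"pics/{n}0.png") for n in("scene","top")]
cv2.imwrite("pics/both.png",cv2.resize(np.hstack(a),(800,300)))
E
```

```text
scene {'fx': 387.4627412679478, 'fy': 387.4627412679478, 'cx': 288.7563534772136, 'cy': 213.82588075374187, 'position': array([1161.19266726, -641.1432119 ,  725.25021909]), 'attitude': array([53.35277846,  0.45750983, 42.84606352])}
drift [([246.0, 211.0], 0.9), ([294.0, 247.0], 0.76)]
stand_mouth [([247.0, 229.0], 0.66)]
slot [([172.0, 332.0], 0.96)]
stand [([266.0, 226.0], 0.78)]
fixture [([205.0, 330.0], 0.96), ([170.0, 332.0], 0.71)]
die []
top {'fx': 423.31346847249256, 'fy': 423.31346847249256, 'cx': 287.63342880269585, 'cy': 205.57012723635276, 'position': array([ 408.94405914,  -32.79968381, 1183.89522649]), 'attitude': array([ 10.76344085,   1.05416918, -90.10608742])}
drift [([202.0, 366.0], 0.78), ([236.0, 362.0], 0.73), ([274.0, 352.0], 0.6)]
stand_mouth [([234.0, 362.0], 0.98)]
slot [([227.0, 199.0], 0.6), ([236.0, 363.0], 0.42)]
stand [([238.0, 360.0], 0.79)]
fixture [([232.0, 210.0], 0.65)]
die [([233.0, 362.0], 0.38)]
{'time': 0.7, 'joint_pos': array([-7.15835274e+01,  7.46924685e+00,  8.52661334e+01,  3.24308089e-05,
        8.72618630e+01, -4.89368323e+00]), 'qd': array([ 0.04142883, -0.07133814, -0.0265877 ,  0.07941823, -0.06697072,
       -0.02449275]), 'joint_efforts': array([-6.03866465e-04, -5.69144940e+01, -5.00752473e+01, -2.42320193e-04,
        1.11560490e-03,  1.59642548e-05]), 'tool_pos': array([ 237.44492797, -551.03515341,  231.328241  ]), 'tcp_rot': array([ 1.79999797e+02, -2.74940323e-03, -6.66898457e+01]), 'ft_force': array([-0.51933915, -0.75161294, -0.23222003]), 'wrist_torque': array([-0.01627382, -0.00631451, -0.02493128]), 'finger_gap': 85.13294650119612}
```

View pics/scene0.png

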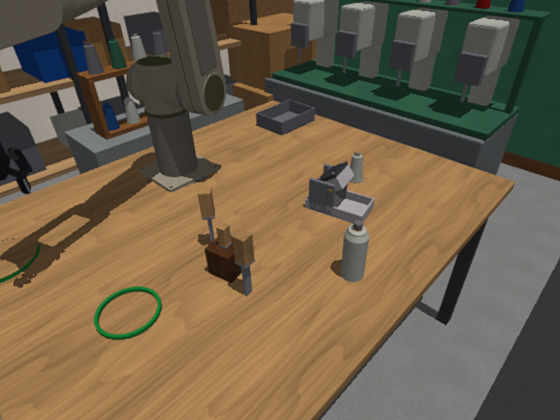

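View pics/top0.png

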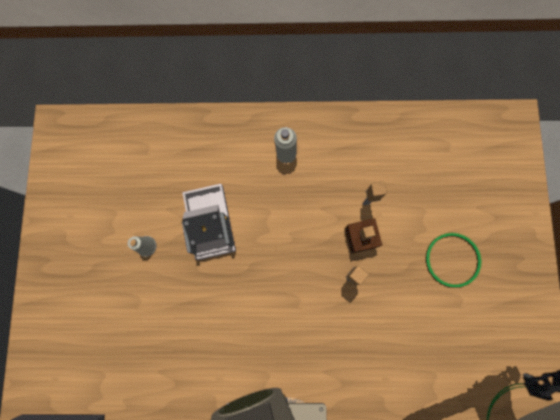

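Candidates for the drift (scene / top pixel, row, col): A (205,207) / (275,358), standing free; B (235,224) / (234,369), in the block; C (250,246) / (190,377), standing free. By the description it should be B, the shortest one, in the block. I'll check that in close crops.

```bash
cat > h.py <<'E'
import numpy as np,cv2
from bench import *
from scipy.spatial.transform import Rotation as R
from scipy.optimize import least_squares
def rpy(a): return R.from_euler('xyz',a,degrees=True).as_matrix()
def proj(n,P):
    c=camera_model(n); p=(np.atleast_2d(P)-c["position"])@rpy(c["attitude"])
    return np.c_[c["cy"]-c["fy"]*p[:,1]/-p[:,2], c["cx"]+c["fx"]*p[:,0]/-p[:,2]]  # row,col
def onz(n,rc,z):
    c=camera_model(n); d=rpy(c["attitude"])@np.array([(rc[1]-c["cx"])/c["fx"],-(rc[0]-c["cy"])/c["fy"],-1.])
    return c["position"]+d*(z-c["position"][2])/d[2]
def pose(x,y,yaw): 
    T=np.eye(4);T[:3,:3]=rpy([0,0,yaw]);T[:2,3]=x,y;return T
def ap(T,P): return np.atleast_2d(P)@T[:3,:3].T+T[:3,3]
def crop(n,r0,c0,h,w,W,H,im=None):
    im=cv2.imread(f"pics/{n}0.png") if im is None else im
    return cv2.resize(im[r0:r0+h,c0:c0+w],(W,H),interpolation=cv2.INTER_CUBIC)
E
python3 - <<'E'
from h import *
a=np.vstack([np.hstack([crop("top",170,325,120,160/2*2 and 80,200,300),crop("top",175,160,90,90,300,300),crop("scene",155,290,75,75,300,300)]),
np.hstack([crop("scene",180,185,120,80,200,300),crop("top",210,335,60,60,300,300),crop("scene",215,195,75,75,300,300)])])
cv2.imwrite("pics/crops.png",a)
for n,z,rcs in(("top",85,[(238,360)]),("top",147,[(233,369)]),("top",160,[(275,358),(190,377)]),("top",100,[(230,205)]),("top",170,[(134,285)]),("top",108,[(243,135)])):
    for rc in rcs: print(n,rc,np.round(onz(n,rc,z)))
E
```

```text
top (238, 360) [ 531. -201.   85.]
top (233, 369) [ 537. -214.  147.]
top (275, 358) [ 434. -182.  160.]
top (190, 377) [ 642. -235.  160.]
top (230, 205) [552. 201. 100.]
top (134, 285) [785.  -8. 170.]
top (243, 135) [518. 378. 108.]
```

View pics/crops.png

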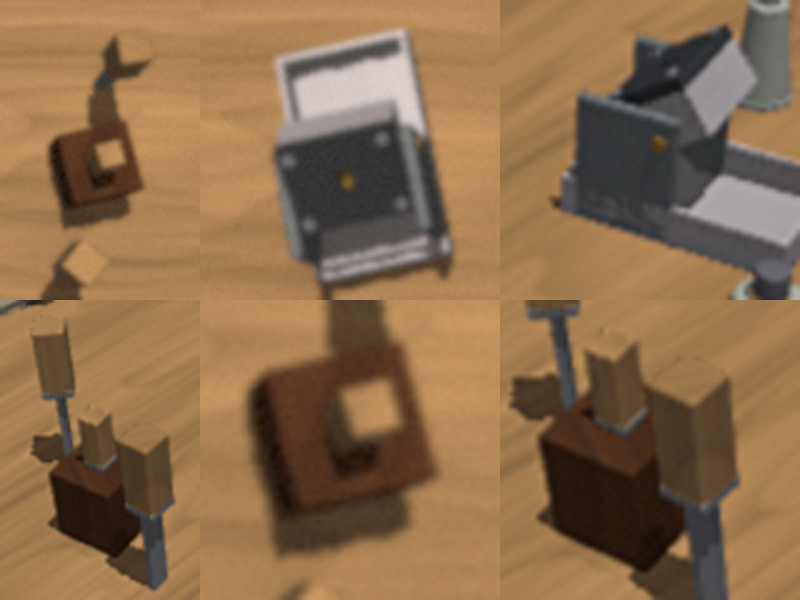

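The crops confirm that B, in the block at about (238,360) in the top view, is the smallest of the three. The brass shows through the slot at top (229,203.5). Next I'll fit the stand and fixture poses from corners.

```bash
python3 - <<'E'
from h import *
def fit(obs,p0,model):
    f=lambda p: np.concatenate([(proj(n,ap(pose(*p[:3]),model(k,p)))[0]-rc) for n,k,rc in obs])
    s=least_squares(f,p0,loss='soft_l1'); return s.x, f(s.x).reshape(-1,2)
# stand
o=[("top",(37,-37,85),(218.6,374.6)),("top",(-37,-37,85),(244,382.4)),("top",(-37,37,85),(251.6,355)),("top",(37,37,85),(225,349)),
("scene",(-37,-37,85),(250,205)),("scene",(37,-37,85),(258.8,228.8)),("scene",(37,-37,0),(282.5,232)),("scene",(-37,-37,0),(270,208))]
x,r=fit(o,[531,-201,17],lambda k,p:np.array(k,float)); print("stand",x.round(1));print(r.round(1).tolist())
s35,c35=np.sin(np.radians(35)),np.cos(np.radians(35))
H=np.array([[c35,0,-s35],[0,1,0],[s35,0,c35]])
def m(k,p):
    if k[0]=='s': return H@np.array([k[1]*p[3],k[2]*p[4],13.5])+[0,0,115]
    if k[0]=='m': return H@np.array([0,0,12])+[0,0,115]
    return np.array(k,float)
px=lambda x,y:(175+y*.3,160+(x-200)*.3)
o=[("top",(125,55,35),px(275,60)),("top",(125,-55,35),px(410,30)),("top",(-65,-55,35),px(450,243)),("top",(-65,55,35),px(322,285)),
("top",('s',1,1),px(290,160)),("top",('s',1,-1),px(383,140)),("top",('s',-1,-1),px(400,203)),("top",('s',-1,1),px(309,225)),("top",('m',),px(346,180)),
("scene",(-55,-55,112),(179.25,310)),("scene",(30,-55,112),(185.5,335)),("scene",(-65,-55,0),(206,305.5))]
x,r=fit(o,[552,201,10,30,35],m); print("fix",x.round(1)); print(r.round(1).tolist())
# drift tops A,B,C: handle top centres, scene rows: A (319/..), B, C from crops
def tri(a,b):
    f=lambda P: np.concatenate([proj("top",P)[0]-a,proj("scene",P)[0]-b]); s=least_squares(f,[530,-200,150.]); return s.x.round(1),s.fun.round(1)
print("A",tri((275,358),(190,205.5)));print("B",tri((210+105/5,335+170/5),(215+38/4,195+112/4)));print("C",tri((190.5,376),(215+70/4,195+192/4)))
E
```

```text
stand [ 540.6 -214.2   14.1]
[[-1.3, 0.1], [0.7, 0.5], [0.1, 0.3], [-0.8, -1.5], [-1.9, -0.8], [-1.0, -0.3], [-0.1, -0.1], [2.5, 0.7]]
fix [557.4 199.8  13.6  27.7  35.6]
[[-0.4, -0.4], [-0.7, -2.4], [1.5, 0.0], [-1.4, -1.1], [0.2, -0.1], [-0.5, -0.3], [-0.4, 0.6], [-0.4, 0.7], [0.2, 0.2], [-1.4, -1.7], [-0.4, -0.9], [1.0, -0.8]]
A (array([ 434.1, -178.1,  182.7]), array([-0.1, -0.1,  0. , -0.1]))
B (array([ 541.5, -213.6,  147.7]), array([-0.1, -0.1,  0. , -0.1]))
C (array([ 635. , -228.2,  183.4]), array([ 0. ,  0.1, -0. ,  0.1]))
```

```bash
cat >> h.py <<'E'
def delta(xyz,rot,fromxyz=None,fromrot=None):
    """print row from pose (default measured) to the world target: rotvec rad, shift cm in tool axes"""
    s=sense(); p=s["tool_pos"] if fromxyz is None else np.array(fromxyz,float); A=rpy(s["tcp_rot"] if fromrot is None else fromrot)
    B=rot if np.ndim(rot)==2 else rpy(rot)
    print("row:",*np.round(R.from_matrix(A.T@B).as_rotvec(),3),*np.round(A.T@(np.array(xyz)-p)/10,2))
E
python3 - <<'E'
from h import *
delta([541,-214,240],[180,0,-76])
E
```

```text
row: -0.0 -0.0 0.162 -18.94 -41.21 -0.87
```

Request:
apply_moves:
  targets: "0 0 0.162 -18.94 -41.21 -0.87 5; 0 0 0.162 -18.94 -41.21 -0.87 5; 0 0 0.162 -18.94 -41.21 -0.87 5; 0 0 0.162 -18.94 -41.21 -0.87 5; 0 0 0.162 -18.94 -41.21 -0.87 5"
  force: 40

```text
time: 1.2
tool_pos: [404.9, -364.7, 236.4]
tcp_rot: [-180.0, -0.0, -76.0]
ft_force: [0.1, 0.4, -0.0]
finger_gap: 50.4
```

```bash
python3 - <<'E'
from h import *
delta([541,-214,240],[180,0,-76])
E
```

```text
row: -0.0 -0.001 0.0 -11.33 -16.85 -0.36
```

Request:
apply_moves:
  targets: "0 0 0 -11.3 -16.8 -0.4 5; 0 0 0 -11.3 -16.8 -0.4 5; 0 0 0 -11.3 -16.8 -0.4 5; 0 0 0 -11.3 -16.8 -0.4 5; 0 0 0 -11.3 -16.8 -0.4 5"

```text
time: 1.7
tool_pos: [542.7, -211.0, 240.2]
tcp_rot: [-179.9, 0.1, -75.7]
ft_force: [-1.0, 0.3, -0.8]
finger_gap: 50.0
```

```bash
python3 - <<'E'
from h import *
delta([541,-214,102],[180,0,-76])
im=snapshot("scene")[:,:,::-1]; im2=snapshot("top")[:,:,::-1]
cv2.imwrite("pics/above.png",np.hstack([crop("scene",130,150,180,160,400,450,im),crop("top",150,290,135,120,400,450,im2)]))
print(sense()["tool_pos"],sense()["joint_pos"].round())
E
```

```text
row: -0.002 0.001 0.006 0.27 0.26 13.82
[ 540.22328198 -214.56727447  239.97247852] [-27.   4.  88.  -0.  88.  49.]
```

View pics/above.png

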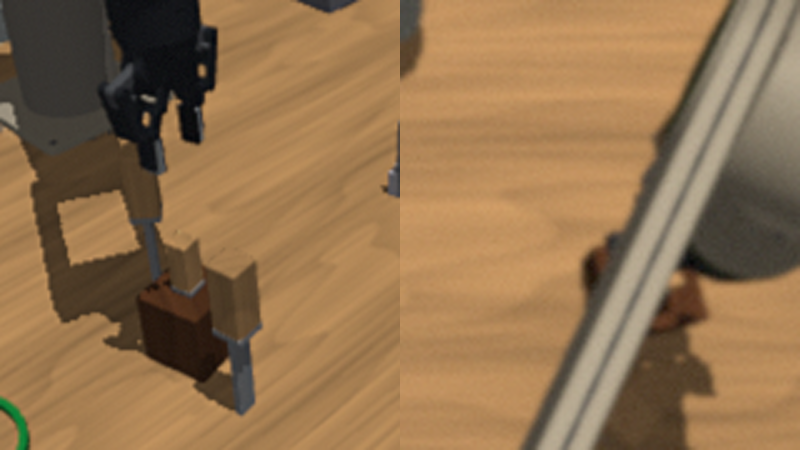

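The picture shows the fingers centred over the small handle (crop ~(260,185)), clear of A and C. Descending.

Request:
apply_moves:
  targets: "0 0 0 0 0 4 5; 0 0 0 0 0 8 5; 0 0 0 0 0 11.5 5; 0 0 0 0 0 13.8 5; 0 0 0 0 0 13.8 5"

```text
time: 2.3
tool_pos: [535.6, -215.9, 97.6]
tcp_rot: [179.6, 0.3, -76.1]
ft_force: [-0.8, 0.7, -0.7]
finger_gap: 49.9
```

Request:
apply_moves:
  targets: "0 0 0 0 0 0 1.5; 0 0 0 0 0 0 1.5; 0 0 0 0 0 0 1.5; 0 0 0 0 0 0 1.5; 0 0 0 0 0 0 1.5"
  force: 60

```text
time: 2.8
tool_pos: [540.5, -216.7, 104.3]
tcp_rot: [-179.9, -0.1, -76.0]
ft_force: [-2.9, -0.3, 6.4]
finger_gap: 23.5
```

Request:
apply_moves:
  targets: "0 0 0 0 0 -1 1.5; 0 0 0 0 0 -3 1.5; 0 0 0 0 0 -6 1.5; 0 0 0 0 0 -9 1.5; 0 0 0 0 0 -12 1.5"

```text
time: 3.3
tool_pos: [539.6, -215.9, 224.2]
tcp_rot: [-180.0, -0.0, -76.0]
ft_force: [0.5, -0.3, -2.1]
finger_gap: 23.4
```

```bash
python3 - <<'E'
from h import *
im=snapshot("scene")[:,:,::-1]; im2=snapshot("top")[:,:,::-1]
s=sense();print(s["tool_pos"],s["tcp_rot"],s["ft_force"],s["finger_gap"])
cv2.imwrite("pics/lift.png",np.hstack([crop("scene",150,180,135,120,400,450,im),crop("top",195,325,67,60,400,450,im2)]))
E
```

```text
[ 542.2722868  -217.17409181  229.05176438] [-179.55787031   -0.37965122  -75.96604156] [ 0.39492906  0.15935857 -0.26880818] 23.432747834223623
```

View pics/lift.png

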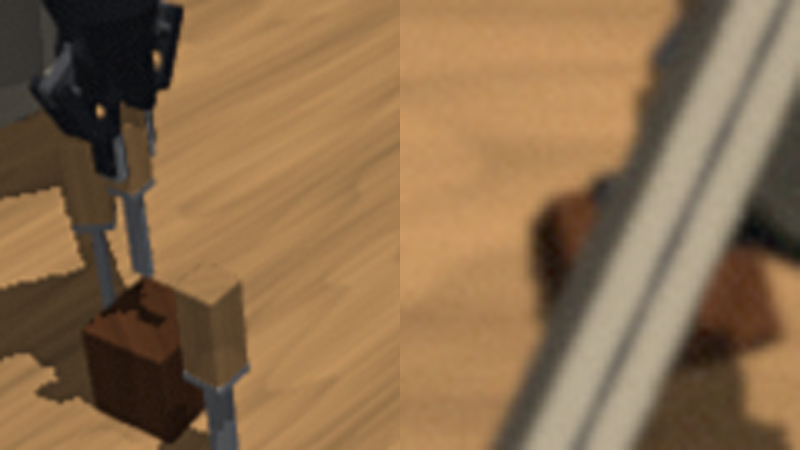

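The drift is gripped at crop (160,135) and clear of the block, whose slot now shows dark at crop (312,152). Next I'll move to a standoff behind the holder, tilted 35°.

```bash
cat >> h.py <<'E'
FX=pose(557.4,199.8,13.6); s35,c35=np.sin(np.radians(35)),np.cos(np.radians(35))
HR=FX[:3,:3]@np.array([[c35,0,-s35],[0,1,0],[s35,0,c35]]); HO=ap(FX,[0,0,115])[0]
def hw(P): return HO+np.atleast_2d(P)@HR.T   # holder->world
TR=np.c_[-HR[:,1],-HR[:,0],-HR[:,2]]  # tool rot for pushing
E
python3 - <<'E'
from h import *
print(hw([0,0,12]),hw([0,0,12+162]),R.from_matrix(TR).as_euler('xyz',degrees=True))
delta(hw([0,0,174])[0],TR)
E
```

```text
[[550.71007288 198.1815363  124.82982453]] [[460.3960567  176.3322763  257.53245571]] [-145.     0.   -76.4]
row: 0.603 -0.004 0.009 -40.14 -1.62 -3.1
```

Request:
apply_moves:
  targets: "0 0 0 -4 -0.5 -3.1 1.5; 0 0 0 -8.5 -1 -3.1 1.5; 0.15 0 0 -13 -1.6 -3.1 1.5; 0.3 0 0 -17.5 -1.6 -3.1 1.5; 0.42 0 0 -22 -1.6 -3.1 1.5"

```text
time: 3.9
tool_pos: [504.5, -7.8, 253.9]
tcp_rot: [-157.3, -0.0, -75.9]
ft_force: [-0.5, 0.4, -0.4]
finger_gap: 23.4
```

```bash
python3 - <<'E'
from h import *
delta(hw([0,0,174])[0],TR)
E
```

```text
row: 0.214 0.003 0.007 -18.93 -0.33 -0.28
```

Request:
apply_moves:
  targets: "0.1 0 0 -4.5 -0.1 -0.1 1.5; 0.2 0 0 -9 -0.2 -0.2 1.5; 0.214 0 0 -13.5 -0.3 -0.3 1.5; 0.214 0.003 0.007 -18 -0.3 -0.3 1.5; 0.214 0.003 0.007 -18.9 -0.3 -0.3 1.5"

```text
time: 4.4
tool_pos: [457.8, 179.8, 257.8]
tcp_rot: [-145.2, 0.1, -76.0]
ft_force: [0.7, 0.3, -1.5]
finger_gap: 23.2
```

```bash
python3 - <<'E'
from h import *
snapshot("scene")
im=snapshot("scene")[:,:,::-1].copy(); im2=snapshot("top")[:,:,::-1].copy()
cv2.imwrite("pics/scene1.png",im);cv2.imwrite("pics/top1.png",im2)
ps=[sense() for _ in range(1)];s=ps[0];print(s["tool_pos"],s["tcp_rot"],s["ft_force"],s["finger_gap"])
delta(hw([0,0,174])[0],TR)
for n in("scene","top"): print(n,[(np.round(d["at"],1).tolist(),round(d["confidence"],2)) for q in("drift","slot","stand_mouth","stand") for d in place_of(n,q)],proj(n,hw([[0,0,12],[0,0,82]])).round(1).tolist())
cv2.imwrite("pics/appr.png",np.vstack([np.hstack([crop("scene",120,280,90,120,400,300,im),crop("top",185,160,90,120,400,300,im2)]),
 np.hstack([crop("scene",235,195,45,60,400,300,im),crop("top",210,335,45,60,400,300,im2)])]))
E
```

```text
[459.48198842 175.63123902 257.19955259] [-1.45339924e+02 -4.49499273e-02 -7.61783251e+01] [ 0.17163737 -0.67809368 -1.45081846] 23.277233867421614
row: 0.006 0.002 0.004 -0.05 -0.11 0.03
scene [([244.8, 213.9], 0.93), ([151.8, 321.1], 0.82), ([292.3, 245.2], 0.62), ([168.9, 331.9], 0.95), ([176.7, 332.1], 0.33), ([245.1, 227.3], 0.58), ([268.7, 226.6], 0.65)] [[169.9, 330.6], [150.2, 319.5]]
top [([237.6, 201.9], 0.79), ([201.1, 368.7], 0.64), ([277.1, 349.9], 0.58), ([229.8, 201.5], 0.96), ([232.5, 362.7], 0.72), ([241.0, 360.8], 0.81)] [[229.2, 203.9], [242.3, 202.2]]
```

View pics/appr.png

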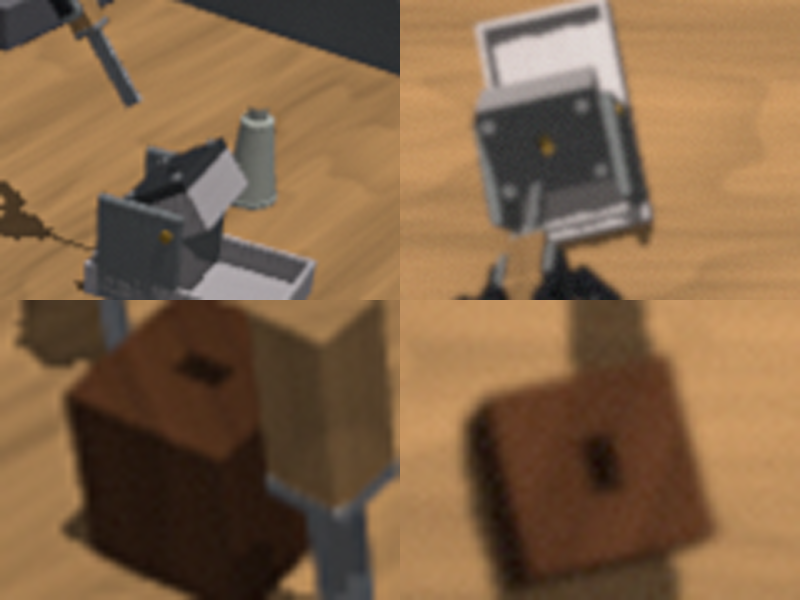

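The block's slot runs long along the stand's x (vertical in the top crop, around crop (460,600)), so the blade is already turned the right way for the holder. The blade tip shows at top (239.6,200.8) and scene (150.9,319.9), the slot at top (228.8,203.8).

```bash
python3 - <<'E'
from h import *
s=sense(); T=rpy(s["tcp_rot"]);p=s["tool_pos"]
def tri(t,c):
    f=lambda P: np.concatenate([proj("top",P)[0]-t,proj("scene",P)[0]-c]); q=least_squares(f,[530,200,150.]); return q.x,q.fun.round(1)
for nm,t,c in(("tip clicks",(239.6,200.8),(150.9,319.9)),("tip nets",(237.6,201.9),(151.8,321.1)),("slot mix",(228.8,203.8),(168.9,331.9)),("slot nets",(229.8,201.5),(168.9,331.9))):
    P,r=tri(t,c); print(nm,P.round(1),r,"tool",(T.T@(P-p)).round(1),"holder",((P-HO)@HR).round(1))
# slot pixel sizes; stand slot
for n,rc in(("top",(210+460/20*.0+ (460-300)/6.667,335+200/6.667)),("scene",(235+68/6.667,195+203/6.667))): print(n,rc,onz(n,rc,85).round(1))
# brass centroid, screws in top image (subpixel)
im=cv2.imread("pics/top1.png").astype(int); b=im[222:236,195:212]; m=np.clip(b[:,:,2]-b[:,:,0]-15,0,None); 
r,c=np.indices(m.shape); print("brass",222+(r*m).sum()/m.sum(),195+(c*m).sum()/m.sum()); print(m)
E
```

```text
tip clicks [516.4 190.8 181.4] [ 0.7  0.7 -0.3  1.2] tool [-4.  -4.9 95.6] holder [ 3.7  0.9 78.4]
tip nets [521.6 188.8 180.8] [ 0.6  0.5 -0.2  0.9] tool [-0.9 -8.3 98.7] holder [ 7.1 -2.3 75.3]
slot mix [552.3 198.9 128.3] [-0.4 -0.4  0.2 -0.7] tool [ -3.6  -4.9 160.2] holder [ 3.3  0.3 13.8]
slot nets [549.5 204.7 125. ] [-0.2 -0.2  0.1 -0.3] tool [ -9.9  -2.  162.1] holder [ 0.4  6.6 11.9]
top (233.998800059997, 364.99850007499623) [ 541.6 -214.1   85. ]
scene (245.19949002549873, 225.4484775761212) [ 544.3 -216.5   85. ]
brass 228.59336099585062 203.64730290456433
[[ 0  0  0  0  0  0  0  0  0  0  0  0  0  0  0  0  0]
 [ 0  0  0  0  0  0  0  0  0  0  0  0  0  0  0  0  0]
 [ 0  0  0  0  0  0  0  0  0  0  0  0  0  0  0  0  0]
 [ 0  0  0  0  0  0  0  0  4  0  0  0  0  0  0  0  0]
 [ 0  0  0  0  0  0  0 13 23 15  0  0  0  0  0  0  0]
 [ 0  0  0  0  0  0  1 22 33 34 14  0  0  0  0  0  0]
 [ 0  0  0  0  0  0  0 27 50 50 34  6  0  0  0  0  0]
 [ 0  0  0  0  0  0  0 26 55 62 43 12  0  0  0  0  0]
 [ 0  0  0  0  0  0  0 15 45 49 31  8  0  0  0  0  0]
 [ 0  0  0  0  0  0  0  1 18 22 10  0  0  0  0  0  0]
 [ 0  0  0  0  0  0  0  0  0  0  0  0  0  0  0  0  0]
 [ 0  0  0  0  0  0  0  0  0  0  0  0  0  0  0  0  0]
 [ 0  0  0  0  0  0  0  0  0  0  0  0  0  0  0  0  0]
 [ 0  0  0  0  0  0  0  0  0  0  0  0  0  0  0  0  0]]
```

Request:
apply_moves:
  targets: "0 0 0 0 0 1.5 1.5; 0 0 0 0 0 3.5 1.5; 0 0 0 0 0 4.8 1.5; 0.006 0.002 0.004 0 0 4.8 1.5; 0.006 0.002 0.004 0 0 4.8 1.5"

```text
time: 5.45
tool_pos: [486.5, 180.3, 217.6]
tcp_rot: [-145.0, 0.0, -76.7]
ft_force: [-0.3, 0.1, -1.1]
finger_gap: 23.2
```

```bash
python3 - <<'E'
from h import *
snapshot("scene")
A=[];B=[]
for i in range(3): A.append(snapshot("scene")[:,:,::-1].astype(float)); B.append(snapshot("top")[:,:,::-1].astype(float))
im=np.mean(A,0).astype(np.uint8);im2=np.mean(B,0).astype(np.uint8)
cv2.imwrite("pics/scene2.png",im);cv2.imwrite("pics/top2.png",im2)
s=sense();print(s["tool_pos"],s["tcp_rot"],s["ft_force"])
print("tool in holder",((s["tool_pos"]-HO)@HR).round(1), R.from_matrix(TR.T@rpy(s["tcp_rot"])).as_rotvec(degrees=True).round(2))
for n in("scene","top"): print(n,[(np.round(d["at"],1).tolist(),round(d["confidence"],2)) for q in("drift","slot") for d in place_of(n,q)],proj(n,hw([[0,0,12],[0,0,34]])).round(1).tolist())
cv2.imwrite("pics/near.png",np.hstack([crop("scene",145,300,60,40,400,600,im),crop("top",200,183,60,40,400,600,im2)]))
E
```

```text
[486.90940695 180.85821759 218.69158273] [-1.44916456e+02  1.73217474e-02 -7.66406122e+01] [-0.21956258  0.78972477 -0.91455709]
tool in holder [ -0.3  -1.8 126.8] [0.08 0.12 0.21]
scene [([162.3, 326.5], 0.79), ([293.9, 245.5], 0.66), ([244.3, 211.2], 0.61), ([167.7, 333.3], 0.89)] [[169.9, 330.6], [163.8, 327.1]]
top [([204.3, 365.9], 0.93), ([228.3, 204.7], 0.76), ([278.8, 348.7], 0.73), ([249.6, 140.3], 0.72), ([229.2, 201.2], 0.71), ([229.2, 211.0], 0.16)] [[229.2, 203.9], [233.1, 203.4]]
```

View pics/near.png

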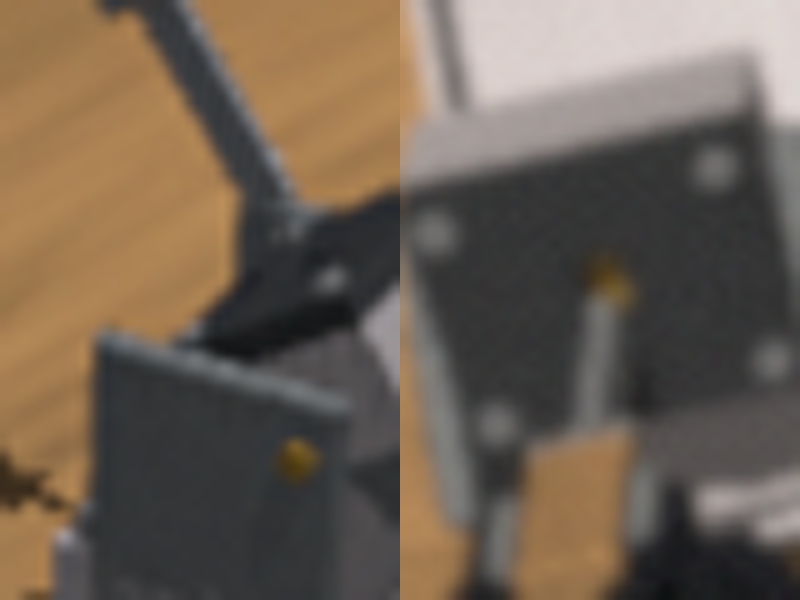

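The tip is just short of the slot. In the top view its end is at (230,203.5), and the remaining brass at (227.5,204) lies just beyond it. I'll compare this with the projected model.

```bash
python3 - <<'E'
from h import *
f=lambda n,P:[((c-(183 if n=="top" else 300))*10+(400 if n=="top" else 0),(r-(200 if n=="top" else 145))*10) for r,c in proj(n,hw(P))]
for z in(34,28): print("top tip +x corners",z,np.round(f("top",[[8,3,z],[8,-3,z],[-8,-3,z]])).tolist(),"scene",np.round(f("scene",[[8,3,z],[8,-3,z],[-8,-3,z],[-8,3,z]])).tolist())
print("blade/handle foot z 76:",np.round(f("top",[[8,3,110],[8,-3,110],[12,12,109],[12,-12,109]])).tolist())
# full model brass visible poly apparent at mouth plane
print("brass apparent top",np.round(f("top",[[2.75,-1.17,12]])),"obs",(203.65-183)*10+400,286)
print("slot corners",np.round(f("top",[[10,5,12],[10,-5,12],[-10,-5,12],[-10,5,12]])).tolist())
print("back face corners",np.round(f("top",[[37,45,12],[37,-45,12],[-37,-45,12],[-37,45,12]])).tolist(),"underside",np.round(f("top",[[37,45,-40],[37,-45,-40]])).tolist())
print("screws",np.round(f("top",[[a*27.7,b*35.6,13.5] for a,b in((1,1),(1,-1),(-1,-1),(-1,1))])).tolist())
print("scene backface",np.round(f("scene",[[37,45,12],[37,-45,12],[-37,-45,12],[-37,45,12],[27.7,-35.6,14],[27.7,35.6,14]])).tolist())
E
```

```text
top tip +x corners 34 [[583.0, 306.0], [607.0, 300.0], [625.0, 356.0]] scene [[296.0, 175.0], [288.0, 184.0], [247.0, 200.0], [255.0, 192.0]]
top tip +x corners 28 [[585.0, 295.0], [608.0, 290.0], [626.0, 345.0]] scene [[306.0, 192.0], [297.0, 201.0], [256.0, 217.0], [265.0, 208.0]]
blade/handle foot z 76: [[562.0, 453.0], [587.0, 447.0], [519.0, 446.0], [620.0, 421.0]]
brass apparent top [[611. 281.]] obs 606.5 286
slot corners [[579.0, 262.0], [617.0, 253.0], [640.0, 321.0], [601.0, 330.0]]
back face corners [[390.0, 206.0], [743.0, 121.0], [822.0, 375.0], [479.0, 458.0]] underside [[412.0, 121.0], [749.0, 39.0]]
screws [[438.0, 232.0], [716.0, 165.0], [776.0, 355.0], [504.0, 421.0]]
scene backface [[461.0, 148.0], [342.0, 280.0], [150.0, 352.0], [274.0, 222.0], [326.0, 269.0], [421.0, 165.0]]
```

Both views agree that the blade is about 3 mm to the slot's −y side and fine along x. I'll shift 3 mm along tool −x and advance gently.

Request:
apply_moves:
  targets: "0 0 0 -0.3 0 0 1.5; 0 0 0 -0.3 0 0.5 1.5; 0 0 0 -0.3 0 1.0 1.5; 0 0 0 -0.3 0 1.4 1.5; 0 0 0 -0.3 0 1.7 1.5"

```text
time: 6.5
tool_pos: [495.5, 185.9, 203.1]
tcp_rot: [-145.0, 0.0, -76.6]
ft_force: [0.0, -0.2, -1.4]
finger_gap: 23.5
```

Request:
apply_moves:
  targets: "0 0 0 0 0 0.2 1.5; 0 0 0 0 0 0.4 1.5; 0 0 0 0 0 0.6 1.5; 0 0 0 0 0 0.7 1.5; 0 0 0 0 0 0.8 1.5"

```text
time: 7.0
tool_pos: [500.1, 187.0, 197.4]
tcp_rot: [-145.0, 0.0, -76.6]
ft_force: [-0.5, -0.6, -0.9]
finger_gap: 23.4
```

Request:
apply_moves:
  targets: "0 0 0 0 0 0.2 1.5; 0 0 0 0 0 0.4 1.5; 0 0 0 0 0 0.6 1.5; 0 0 0 0 0 0.7 1.5; 0 0 0 0 0 0.7 1.5"

```text
time: 7.5
tool_pos: [503.8, 187.9, 191.4]
tcp_rot: [-145.0, 0.0, -76.6]
ft_force: [-0.2, 0.5, -1.4]
finger_gap: 23.6
```

```bash
python3 - <<'E'
from h import *
im=snapshot("scene")[:,:,::-1];im2=snapshot("top")[:,:,::-1]
s=sense();print(s["tool_pos"],s["ft_force"],((s["tool_pos"]-HO)@HR).round(1))
cv2.imwrite("pics/in.png",np.hstack([crop("scene",145,300,60,40,400,600,im),crop("top",200,183,60,40,400,600,im2)]))
E
```

```text
[503.89491485 187.95753981 191.66082111] [ 0.19030554 -0.33445866 -1.79915532] [-0.9  1.1 94.2]
```

View pics/in.png

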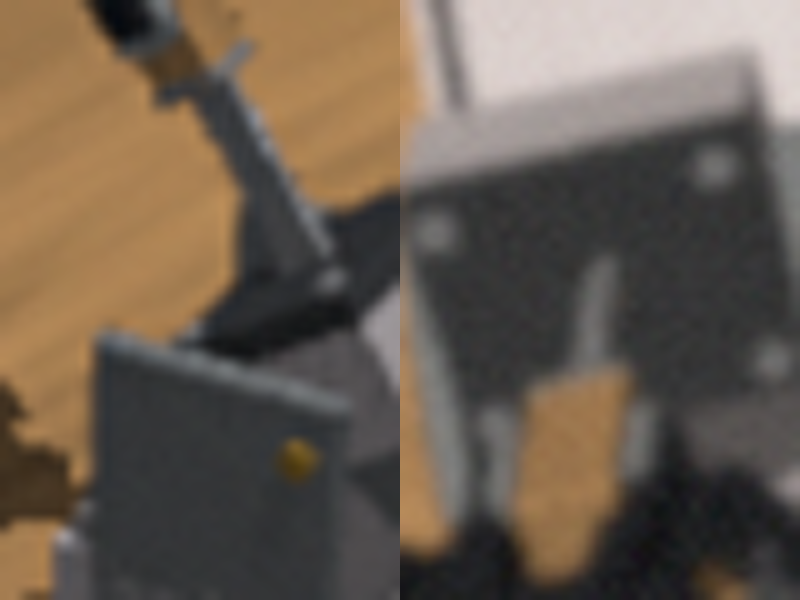

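The blade is in the slot (top crop ~(600,260)), with no contact force and the tip about 2 mm from the die. Pushing now.

Request:
apply_moves:
  targets: "0 0 0 0 0 0.2 1.5; 0 0 0 0 0 0.4 1.5; 0 0 0 0 0 0.6 1.5; 0 0 0 0 0 0.8 1.5; 0 0 0 0 0 1.0 1.5"
  force: 90

```text
time: 8.1
tool_pos: [510.1, 189.5, 184.6]
tcp_rot: [-144.9, 0.0, -76.6]
ft_force: [-4.3, -0.9, 5.0]
finger_gap: 23.0
```

Request:
apply_moves:
  targets: "0 0 0 0 0 0.3 1.5; 0 0 0 0 0 0.6 1.5; 0 0 0 0 0 0.9 1.5; 0 0 0 0 0 1.2 1.5; 0 0 0 0 0 1.4 1.5"

```text
time: 8.6
tool_pos: [517.9, 191.3, 172.9]
tcp_rot: [-144.9, 0.0, -76.6]
ft_force: [-4.3, -1.8, 5.4]
finger_gap: 23.5
```

Request:
apply_moves:
  targets: "0 0 0 0 0 0.3 1.5; 0 0 0 0 0 0.6 1.5; 0 0 0 0 0 0.9 1.5; 0 0 0 0 0 1.2 1.5; 0 0 0 0 0 1.4 1.5"

```text
time: 9.1
tool_pos: [524.9, 193.0, 159.7]
tcp_rot: [-145.0, 0.0, -76.6]
ft_force: [-0.7, 0.8, -1.0]
finger_gap: 22.9
```

```bash
python3 - <<'E'
from h import *
im=snapshot("scene")[:,:,::-1];im2=snapshot("top")[:,:,::-1]
s=sense();print(s["tool_pos"],s["ft_force"],((s["tool_pos"]-HO)@HR).round(1))
cv2.imwrite("pics/push.png",np.hstack([crop("scene",150,290,75,100,400,300,im),crop("top",170,170,75,100,400,300,im2)]))
for n in("scene","top"): print([(np.round(d["at"]).tolist(),round(d["confidence"],2)) for d in place_of(n,"die")])
E
```

```text
[524.79770201 192.89894681 159.6376874 ] [-0.2643048   0.78529282 -1.42609892] [-1.7  1.  55.7]
[([207.0, 336.0], 0.42)]
[]
```

View pics/push.png

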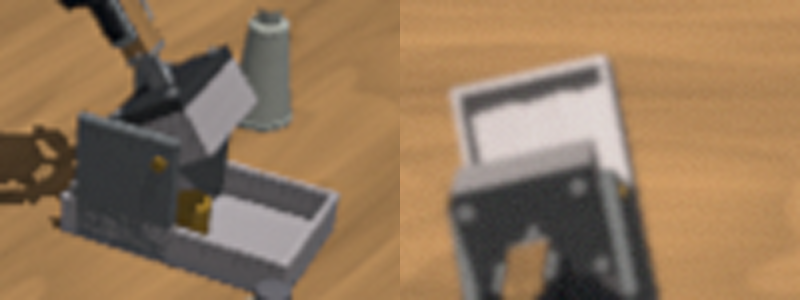

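The die is out: brass lies in the tray at scene crop (210,195), and the push force is back to zero. Retracting along the axis.

Request:
apply_moves:
  targets: "0 0 0 0 0 -1.5 1.5; 0 0 0 0 0 -4 1.5; 0 0 0 0 0 -7 1.5; 0 0 0 0 0 -10 1.5; 0 0 0 0 0 -12 1.5"

```text
time: 9.8
tool_pos: [457.8, 177.1, 261.3]
tcp_rot: [-144.8, 0.0, -76.6]
ft_force: [1.5, -0.2, -0.7]
finger_gap: 23.3
```

```bash
python3 - <<'E'
from h import *
for i in range(2): snapshot("scene")
s=sense();print(s["tool_pos"],s["ft_force"],((s["tool_pos"]-HO)@HR).round(1))
delta([541,-214.4,255],[180,0,-76])
E
```

```text
[458.89621526 177.46332785 263.1535908 ] [ 0.88980948  0.41516412 -0.81981638] [  2.2   1.5 179.3]
row: -0.618 -0.003 -0.011 40.02 1.33 0.02
```

Request:
apply_moves:
  targets: "-0.1 0 0 4.5 0.1 0 1.5; -0.25 0 0 9 0.3 0 1.5; -0.4 0 -0.01 13.5 0.45 0 1.5; -0.53 0 -0.01 18 0.6 0 1.5; -0.618 -0.003 -0.011 22 0.75 0 1.5"

```text
time: 10.4
tool_pos: [504.3, -40.8, 253.0]
tcp_rot: [179.3, 0.0, -76.0]
ft_force: [0.8, 0.4, -0.8]
finger_gap: 23.3
```

Request:
apply_moves:
  targets: "0 0 0 4.5 0 0 1.5; 0 0 0 9 0 0 1.5; 0 0 0 13 0 0 1.5; 0 0 0 15 0 0 1.5; 0 0 0 15 0 0 1.5"

```text
time: 10.9
tool_pos: [539.3, -186.4, 252.3]
tcp_rot: [179.5, 0.0, -76.2]
ft_force: [-1.0, 0.1, -1.8]
finger_gap: 23.0
```

```bash
python3 - <<'E'
from h import *
P=[]
for i in range(4): snapshot("scene"); s=sense(); P.append(np.r_[s["tool_pos"],s["tcp_rot"]])
P=np.array(P);print(P.round(2)); m=np.median(P[1:],0)
a=m[3:].copy()
delta([541,-214.4,245],[180,0,-76],m[:3],a)
E
```

```text
[[ 5.3915e+02 -1.8470e+02  2.5260e+02  1.7951e+02  9.0000e-02 -7.6120e+01]
 [ 5.3912e+02 -1.8363e+02  2.5303e+02  1.7954e+02  9.0000e-02 -7.6040e+01]
 [ 5.3917e+02 -1.8303e+02  2.5350e+02  1.7956e+02  6.0000e-02 -7.5980e+01]
 [ 5.3924e+02 -1.8271e+02  2.5393e+02  1.7959e+02  4.0000e-02 -7.5940e+01]]
row: 0.008 0.001 0.0 3.09 0.58 0.85
```

Request:
apply_moves:
  targets: "0.007 0 0 2 0.4 0.9 1.5; 0.007 0 0 3.15 0.6 0.9 1.5; 0.007 0 0 3.15 0.6 0.9 1.5; 0.007 0 0 3.15 0.6 0.9 1.5; 0.007 0 0 3.15 0.6 0.9 1.5"

```text
time: 11.6
tool_pos: [541.2, -215.2, 246.0]
tcp_rot: [-180.0, -0.0, -76.0]
ft_force: [-0.0, -0.4, -0.2]
finger_gap: 23.4
```

```bash
python3 - <<'E'
from h import *
for i in range(8): im=snapshot("scene")[:,:,::-1]
im2=snapshot("top")[:,:,::-1]
s=sense();print(s["tool_pos"],s["tcp_rot"])
delta([541,-214.4,245],[180,0,-76])
z0=s["tool_pos"][2]-92
im=im.copy()
big=crop("scene",170,190,90,80,800//2*1,450,im)
# overlay predicted blade tip/handle foot edges
S=pose(541,-214.4,14)
for pts in([(-8,-3,z0),(8,-3,z0),(8,3,z0)],[(-8,-3,z0+75),(8,-3,z0+75)],[(-11,-6,85),(11,-6,85),(11,6,85),(-11,6,85),(-11,-6,85)]):
    q=[(int((c-190+.5)*5),int((r-170+.5)*5)) for r,c in proj("scene",ap(S,np.array(pts,float)))]; cv2.polylines(big,[np.array(q)],False,(0,255,0),1)
cv2.imwrite("pics/ret.png",np.hstack([crop("scene",170,190,90,80,400,450,im),big]))
E
```

```text
[ 541.00454466 -215.88172842  245.54923321] [-1.79993727e+02 -5.29002473e-03 -7.59989160e+01]
row: -0.0 -0.0 0.0 -0.14 -0.04 0.05
```

View pics/ret.png

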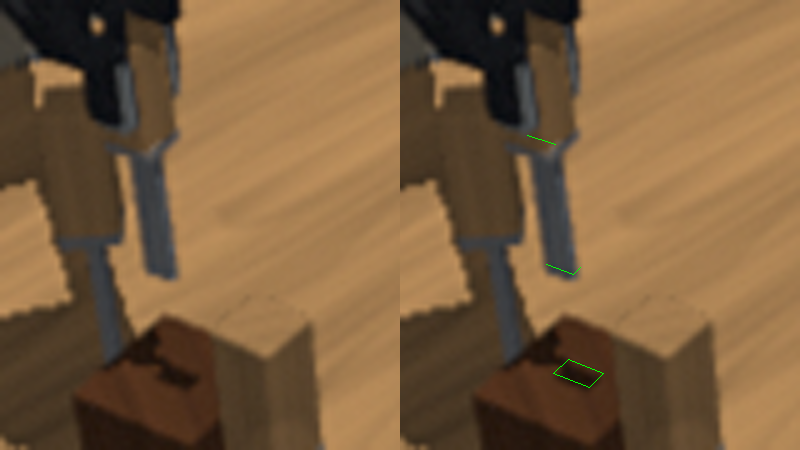

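In the picture the blade hangs over the block and its projected tip matches. The dark slot at crop (375,180) coincides with the modelled slot. Lowering.

Request:
apply_moves:
  targets: "0 0 0 -0.15 0 0.5 1.5; 0 0 0 -0.15 0 2.5 1.5; 0 0 0 -0.15 0 4.5 1.5; 0 0 0 -0.15 0 5.7 1.5; 0 0 0 -0.15 0 5.7 1.5"

```text
time: 12.55
tool_pos: [539.2, -213.8, 185.8]
tcp_rot: [179.8, 0.2, -76.0]
ft_force: [-0.2, -0.4, -1.2]
finger_gap: 23.1
```

Request:
apply_moves:
  targets: "0 0 0 0 0 0 1.5; 0 0 0 0 0 0.3 1.5; 0 0 0 0 0 0.7 1.5; 0 0 0 0 0 1.1 1.5; 0 0 0 0 0 1.4 1.5"

```text
time: 13.05
tool_pos: [540.6, -214.5, 174.3]
tcp_rot: [-180.0, -0.0, -76.0]
ft_force: [-0.0, 0.3, -0.6]
finger_gap: 23.1
```

Request:
apply_moves:
  targets: "0 0 0 0 0 0.3 1.5; 0 0 0 0 0 0.6 1.5; 0 0 0 0 0 0.9 1.5; 0 0 0 0 0 1.2 1.5; 0 0 0 0 0 1.5 1.5"

```text
time: 13.55
tool_pos: [540.6, -214.5, 159.3]
tcp_rot: [-180.0, -0.0, -76.0]
ft_force: [-0.1, 0.7, -1.2]
finger_gap: 23.1
```

Request:
apply_moves:
  targets: "0 0 0 0 0 1 1.5; 0 0 0 0 0 2 1.5; 0 0 0 0 0 3 1.5; 0 0 0 0 0 3.8 1.5; 0 0 0 0 0 4.5 1.5"

```text
time: 14.05
tool_pos: [540.3, -214.3, 113.3]
tcp_rot: [180.0, 0.0, -76.0]
ft_force: [0.4, -0.7, -0.5]
finger_gap: 23.2
```

Request:
apply_moves:
  targets: "0 0 0 0 0 0.2 1.5; 0 0 0 0 0 0.4 1.5; 0 0 0 0 0 0.6 1.5; 0 0 0 0 0 0.8 1.5; 0 0 0 0 0 0.8 1.5"

```text
time: 14.55
tool_pos: [540.7, -214.5, 106.5]
tcp_rot: [-180.0, -0.0, -76.0]
ft_force: [-0.6, 1.1, -0.4]
finger_gap: 22.8
```

Request:
apply_moves:
  targets: "0 0 0 0 0 0.1 1.5; 0 0 0 0 0 0.2 1.5; 0 0 0 0 0 0.3 1.5; 0 0 0 0 0 0.3 1.5; 0 0 0 0 0 0.3 1.5"

```text
time: 15.05
tool_pos: [540.8, -214.6, 104.4]
tcp_rot: [-180.0, -0.0, -76.0]
ft_force: [-1.9, 1.2, 4.4]
finger_gap: 23.4
```

Contact at the expected height. Releasing.

Request:
apply_moves:
  targets: "0 0 0 0 0 0 4.5; 0 0 0 0 0 0 4.5; 0 0 0 0 0 0 4.5; 0 0 0 0 0 0 4.5; 0 0 0 0 0 0 4.5"

```text
time: 15.55
tool_pos: [540.6, -214.5, 103.5]
tcp_rot: [-180.0, -0.0, -76.0]
ft_force: [-0.7, -0.3, -0.8]
finger_gap: 45.0
```

Request:
apply_moves:
  targets: "0 0 0 0 0 -2 4.5; 0 0 0 0 0 -5 4.5; 0 0 0 0 0 -9 4.5; 0 0 0 0 0 -13 4.5; 0 0 0 0 0 -16 4.5"

```text
time: 16.05
tool_pos: [541.1, -214.7, 266.6]
tcp_rot: [-179.9, -0.1, -76.0]
ft_force: [1.4, -0.1, -0.4]
finger_gap: 45.1
```

Request:
apply_moves:
  targets: "0 0 0 5 4 0 4.5; 0 0 0 9 8 0 4.5; 0 0 0 12 12 0 4.5; 0 0 0 14 15 0 4.5; 0 0 0 14 15 0 4.5"

```text
time: 16.55
tool_pos: [425.3, -390.6, 263.4]
tcp_rot: [179.9, -0.1, -76.3]
ft_force: [0.1, 1.0, -0.1]
finger_gap: 45.0
```

```bash
python3 - <<'E'
from h import *
for i in range(4): im=snapshot("scene")[:,:,::-1]
im2=snapshot("top")[:,:,::-1]
s=sense();print(s["time"],s["tool_pos"],s["ft_force"],s["finger_gap"])
for n in("scene","top"): print(n,[(q,np.round(d["at"]).tolist(),round(d["confidence"],2)) for q in("drift","die","spray_can","thread_cone","hoop") for d in place_of(n,q)])
S=pose(541,-214.2,14)
print("top of handle at home", proj("scene",ap(S,[0,0,147.])),proj("top",ap(S,[0,0,147.])))
cv2.imwrite("pics/fin.png",np.vstack([cv2.resize(np.hstack([im,im2]),(800,300)),np.hstack([crop("scene",185,180,90,120,400,300,im),crop("scene",150,290,75,100,400,300,im)])]))
E
```

```text
16.8 [ 429.80965238 -385.64104932  263.48559022] [-0.11933974  0.15730113 -0.77488645] 45.178584937776854
scene [('drift', [296.0, 248.0], 0.7), ('drift', [245.0, 213.0], 0.62), ('die', [206.0, 335.0], 0.39), ('die', [178.0, 354.0], 0.28), ('spray_can', [272.0, 351.0], 0.84), ('thread_cone', [176.0, 354.0], 0.55), ('thread_cone', [206.0, 326.0], 0.47)]
top [('drift', [202.0, 369.0], 0.89), ('drift', [234.0, 364.0], 0.61), ('drift', [276.0, 351.0], 0.49), ('drift', [234.0, 211.0], 0.27), ('die', [230.0, 200.0], 0.16), ('spray_can', [152.0, 288.0], 0.8), ('spray_can', [249.0, 144.0], 0.72), ('thread_cone', [249.0, 143.0], 0.9)]
top of handle at home [[224.76257306 222.58502212]] [[231.18525806 369.1272219 ]]
```

View pics/fin.png

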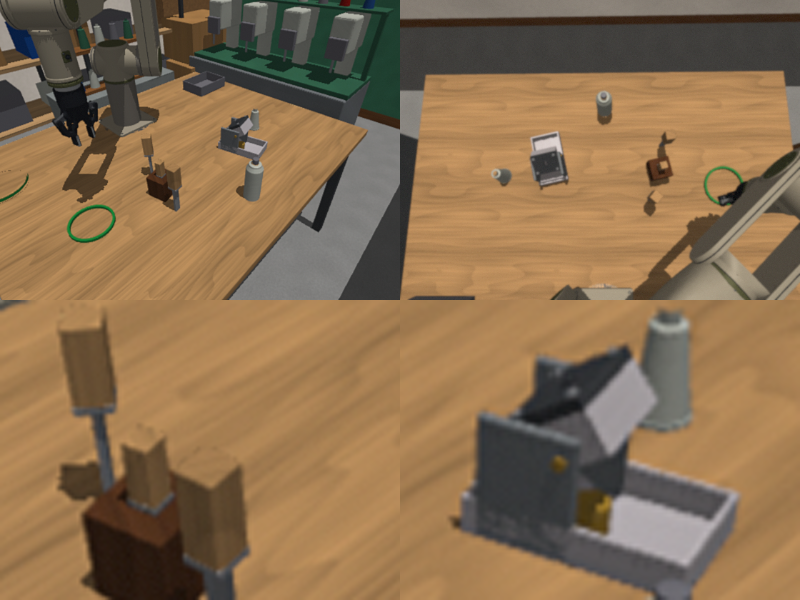

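```bash
python3 - <<'E'
from h import *
for z in(10,16,30,45): print(z,((onz("scene",(203,338.7),z)-FX[:3,3])@FX[:3,:3]).round())
hand_in(); print(sense()["time"])
E
```

```text
10 [27.  4. 10.]
16 [30. -4. 16.]
30 [ 37. -23.  30.]
45 [ 44. -43.  45.]
the job is handed in; nothing more can be done
the job is handed in; nothing more can be done
```

The die is out of the holder and lying in the tray, the drift is back in its block, and I handed the job in. It took about 17 s of the 58 s allowed.

- **Drift:** I took the smallest of the three, the one standing in the block.
- **Push:** I moved the blade 3 mm sideways after a close look, and it then entered the slot without touching. The push read about 7 N while the die moved and dropped to zero once it came free.
- **Die:** In the last picture it lies in the same place as right after the push. If it is at floor height, that puts it at about fixture x 30, y −4 mm, inside the tray. I only had one clear view of it, because the top camera could not see it.
- **Drift returned:** Contact came at the height where I had gripped it. The handle then stands upright in the block and matches its expected fully-home position to within a couple of pixels.
- **Bystanders:** The spray can, thread cone, hoop and the two larger drifts look unmoved. The arm partly hid the hoop in the last top view, so I judged it from the scene view.
- **Disagreements:** The recognition networks gave weak or wrong hits for the die. They also did not find the hoop, and in the scene view they missed the returned drift. I relied on the pictures for all of these. The two cameras differed by about 1 pixel.

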